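# Load the balcony balance bar with straddle planters

## Task

Lift every straddle planter on the shelf up over the front retaining rail and hang it astride the rocking balance bar, working alternately left and right of the pivot so that the bar never tips far under two planters on one side; an odd one belongs wherever the bar stays level, best in the middle. At the end all planters hang fully down on the bar and the bar rests level. Leave the flowerpot, screwdriver and bit tray where they are.

Things in the scene. Friction and masses are not known exactly. Their poses are not given: they have to be found in the camera images.
- planter0_mid (a point): centre of a straddle planter (may be absent), 64 mm above its feet, z up: two white tubs side by side along x, 108 (x) x 50 (y) x 80 high in all; the slot between is 36 wide at the feet, 18 from 40 mm up, closed by a bridge, underside 70 up. On it a carrying plate 12 thick (x), 44 wide (y), 80 to 128 above the feet; grip its 12 mm, 40 mm above this point. Half-turn symmetric. 200 g, within 5 percent
- planter1_mid (a point): centre of a straddle planter (may be absent), 64 mm above its feet, z up: two white tubs side by side along x, 108 (x) x 50 (y) x 80 high in all; the slot between is 36 wide at the feet, 18 from 40 mm up, closed by a bridge, underside 70 up. On it a carrying plate 12 thick (x), 44 wide (y), 80 to 128 above the feet; grip its 12 mm, 40 mm above this point. Half-turn symmetric. 200 g, within 5 percent
- planter2_mid (a point): centre of a straddle planter (may be absent), 64 mm above its feet, z up: two white tubs side by side along x, 108 (x) x 50 (y) x 80 high in all; the slot between is 36 wide at the feet, 18 from 40 mm up, closed by a bridge, underside 70 up. On it a carrying plate 12 thick (x), 44 wide (y), 80 to 128 above the feet; grip its 12 mm, 40 mm above this point. Half-turn symmetric. 200 g, within 5 percent
- planter3_mid (a point): centre of a straddle planter (may be absent), 64 mm above its feet, z up: two white tubs side by side along x, 108 (x) x 50 (y) x 80 high in all; the slot between is 36 wide at the feet, 18 from 40 mm up, closed by a bridge, underside 70 up. On it a carrying plate 12 thick (x), 44 wide (y), 80 to 128 above the feet; grip its 12 mm, 40 mm above this point. Half-turn symmetric. 200 g, within 5 percent
- planter4_mid (a point): centre of a straddle planter (may be absent), 64 mm above its feet, z up: two white tubs side by side along x, 108 (x) x 50 (y) x 80 high in all; the slot between is 36 wide at the feet, 18 from 40 mm up, closed by a bridge, underside 70 up. On it a carrying plate 12 thick (x), 44 wide (y), 80 to 128 above the feet; grip its 12 mm, 40 mm above this point. Half-turn symmetric. 200 g, within 5 percent
- rail_top (a point): middle of the top edge of the shelf's front retaining rail, 90 mm above the table, 10 mm thick, along y, on the robot's side. The fixed wooden shelf's board is 400 mm wide (y), 150 mm deep (x), its top 50 mm above the table; the planters stand on it. Side cheeks are as high as the rail, the back wall 110 mm
- bar_pivot (a point): pivot at the middle of the rocking bar, 112 mm above the table; its axes turn with the bar. Aluminium bar along y, 12 mm thick (x), 24 high: top 12 mm above this point. Dark bands mark places at y = -155, -85, 0, 85, 155 mm; end stops at +-187 mm stand 12 mm above the top. A hung planter has the bar in its slot, bridge on the bar's top, so its centre is 6 mm above the bar's middle line
- rack_foot (a point): centre of the underside of the rack's foot plate (200 x 140 x 14 mm, on the table, below the pivot), which carries the bar's post, 12 mm thick (x) and 34 wide (y); a planter hung in the middle straddles bar and post
- bar (a joint): tilt of the bar, rad: 0 level, positive with the left (+y) end down. A centring spring of 2.6 N m/rad and a strong damper (1.2 N m s/rad) act on it: one planter at an outer mark tilts it about 0.12, at an inner mark about 0.06; stops at +-0.25
- flowerpot_mid (a point): bystander: terracotta flowerpot, 100 mm across, 95 mm high; its centre
- screwdriver_grip (a point): bystander: yellow-handled screwdriver lying on the table; its handle
- bit_tray_mid (a point): bystander: shallow steel magnetic bit tray 80 x 130 x 22 mm; its centre
Things that resemble listed ones, but are neither listed nor needed, are in the scene too. What is shaped like the part that bears planter4_mid but red is not meant. What is shaped like the part that bears planter3_mid but orange is not meant.

How it is judged:
At the end, for the whole second after the job is handed in: every planter present sits astride the bar, bridge on the bar's top (within about 8 mm of seated height, within 12 mm across the bar, between the end stops), and the bar is still and level within 0.045 rad (value of joint bar between -0.045 and 0.045 rad and velocity of joint bar between -0.05 and 0.05 rad/s and x of planter0_mid in the frame of bar_pivot between -0.012 and 0.012 m and y of planter0_mid in the frame of bar_pivot between -0.18 and 0.18 m and z of planter0_mid in the frame of bar_pivot between -0.004 and 0.014 m and angle between the z axis of each of planter0_mid, planter1_mid, planter2_mid, planter3_mid, planter4_mid and the z axis of bar_pivot, either way round below 0.3 rad and x of planter1_mid in the frame of bar_pivot between -0.012 and 0.012 m and y of planter1_mid in the frame of bar_pivot between -0.18 and 0.18 m and z of planter1_mid in the frame of bar_pivot between -0.004 and 0.014 m and x of planter2_mid in the frame of bar_pivot between -0.012 and 0.012 m and y of planter2_mid in the frame of bar_pivot between -0.18 and 0.18 m and z of planter2_mid in the frame of bar_pivot between -0.004 and 0.014 m and x of planter3_mid in the frame of bar_pivot between -0.012 and 0.012 m and y of planter3_mid in the frame of bar_pivot between -0.18 and 0.18 m and z of planter3_mid in the frame of bar_pivot between -0.004 and 0.014 m and x of planter4_mid in the frame of bar_pivot between -0.012 and 0.012 m and y of planter4_mid in the frame of bar_pivot between -0.18 and 0.18 m and z of planter4_mid in the frame of bar_pivot between -0.004 and 0.014 m); the robot touches nothing.
It fails at once if the bar tipped more than 0.155 rad (9 degrees), as under two planters on one side (value of joint bar above 0.155 rad or value of joint bar below -0.155 rad).
It fails at once if a bystander was moved more than 30 mm (distance of any of flowerpot_mid, screwdriver_grip, bit_tray_mid from where it was at the start of the episode above 0.03 m).
Of planter0, planter1, planter2, planter3, planter4 only 4 to 5 are there at a start; the rules pass over those that are not, and their reading is None.
At some moment in a run one of planter0, planter1, planter2, planter3, planter4 may be knocked a few centimetres aside while the robot is not near it.
Once in a run the grip may slacken for a moment while it holds something.
It also fails if it takes over 192 s, if anything falls off the work surface, if the arm or the gripper's body presses on something with over 40 N, if the wrist force passes 120 N, or if a joint passes its speed limit or range.

## Robot

A 6-joint arm with a two-finger parallel gripper is mounted at the origin on the work surface. World frame = base frame: x ahead of the robot, y to its left, z up, the work surface at z = 0. Lengths are in m, angles in rad, forces in N, time in s.
With the tool pointing down it reaches from about 0.25 to 0.775 m from the base axis. Payload 4 kg.
Tool frame: the origin (TCP) lies between the finger pads; the fingertips stand 25 mm ahead of it and the grasp point (between the pads) lies 6 mm ahead of it; z points along the fingers, y is the line along which they close (so a half turn about z gives the same grasp; the last joint's range is limited). The gripper opens to 85 mm and grips with 20 to 120 N. Pads are 22 mm wide; open, the fingers measure 114 mm over their backs; the gripper's body (76 mm by 85 mm) begins 54 mm behind the grasp point. The pads swing forward as they close: fully open they stand 13 mm farther back than shut.
Start: joints at [1.054, 0.087, 1.371, -0, 1.684, -0.103], TCP at [0.221, 0.504, 0.256] pointing down, gripper open.
Joint ranges: [-3.1, 3.1], [-0.76, 2.03], [0.27, 2.55], [-1.08, 4.22], [0.17, 2.65], [-2.57, 2.57]. Speed limits (rad/s): [2.79, 2.79, 3.14, 3.14, 3.14, 3.14].

## Interface

Orientations are given as a 3x3 rotation matrix whose columns are the frame's x, y, z axes.
In Python, from bench import r gives the robot as it stands. Calls block until the motion is done:
- r.goto(position, orientation): joint-space move of the TCP to a pose.
- r.move_linear(position, ori=None, velocity=0.15, f_stop=None): straight line of the TCP; ori=None keeps the orientation; velocity is the mean speed in m/s. With f_stop (N) it stops when the force on the tool has changed by that much, and returns True; else False.
- r.set_joints(angles): joint-space move.
- r.move_gripper(opening, strength=None): finger opening in m; strength is the grip in N (None keeps the last); returns when the fingers have stopped.
- r.sleep(seconds).
- r.ik(position, orientation): joint angles nearest the present ones, or None.
- r.get_image(name): name is "scene" or "top"; returns the picture (480x640x3 uint8, red, green, blue); there is no depth.
- r.get_calibration(name): a dict with "camera_matrix" (3x3 intrinsics, pixels), "rvec" (rotation vector, rad) and "tvec" (3), from world to camera coordinates, as OpenCV has them. Camera axes: x right, y down, z forward; pixel columns grow to the right and rows downward; lengths in m; the calibration is good to about 2 mm. A picture is of the moment at which its call begins. get_calibration takes no time and is no camera call.
A pose or a line that the arm cannot do raises r.IKError and nothing moves.
- r.finish_job(): hands the job in; it is judged then, once.
Trained networks look in the newest picture that a camera, given by its name, has taken for a name from the list of things; names that differ only in an ending like _2 or _b are one class to them, and where a whole thing is asked for, a point or a joint stands for the part that bears it (a point fixed in the world has none). Each returns a list of dicts, best first, with "score" (0 to 1); they miss things now and then, are a little off and sometimes report something else, mostly with a low value. They report only what shows in the picture. A call takes as long as a camera call. They do not tell look-alikes from the thing itself.
- r.masks_of(camera, label): "mask" (480x640 bool, what is visible of it) and "position" ([column, row] in pixels, amid what is visible of it).
- r.pinpoint(camera, label): "position" ([column, row] in pixels: a listed point, or the origin of a listed thing).
Readings, each from a call of its own:
- r.read_time(): time.
- r.read_joint_positions(): joint angles.
- r.read_dq(): joint speeds.
- r.read_joint_torque(): joint torques, N m.
- r.read_eef_pos(): TCP position.
- r.read_tcp_rot(): TCP orientation.
- r.read_force(): force on the tool from outside, world axes, zero at the start.
- r.read_moment(): the same for the moment, N m.
- r.read_width(): finger opening in m.
- r.read_finger_force(): force on a finger pad.
Only numpy, scipy, OpenCV 4.12 (cv2) and the standard library are available. Lean on these libraries where they do the work, as an engineer would, in place of code of your own. Each camera call takes 0.05 s, during which the arm holds its last target. There are 200 camera calls.

## Working session

There is one attempt and no reset: what is moved stays moved. The work goes in short steps, each a Python script; the robot and the scene stay as the last script left them, time stands still between calls to the robot, and variables do not carry over. Pictures are saved under pics/ and viewed, at most 14 in all, crops included, and the job is handed in when it is done.

```bash
mkdir -p pics; ls
python3 - <<'E'
from bench import r
import cv2,numpy as np
for c in("scene","top"):
    im=r.get_image(c); cv2.imwrite(f"pics/{c}0.png",im[:,:,::-1])
    k=r.get_calibration(c); R=cv2.Rodrigues(np.array(k["rvec"]))[0]
    print(c,np.array(k["camera_matrix"]).tolist(),(-R.T@np.array(k["tvec"]).ravel()).round(3),R.round(3).tolist())
    for n in["planter0_mid","rail_top","bar_pivot","rack_foot","flowerpot_mid","screwdriver_grip","bit_tray_mid"]:
        print(n,[(np.round(d["position"],1).tolist(),round(d["score"],2)) for d in r.pinpoint(c,n)])
print(r.read_time())
E
```

```text
pics
scene [[528.0493684267003, 0.0, 317.84389236410567], [0.0, 528.0493684267003, 245.94853653408202], [0.0, 0.0, 1.0]] [0.92  0.798 0.882] [[-0.884, 0.468, -0.005], [0.332, 0.618, -0.712], [-0.33, -0.631, -0.702]]
planter0_mid [([412.9, 334.8], 0.67)]
rail_top [([282.5, 190.1], 0.47)]
bar_pivot [([275.5, 152.2], 0.78), ([179.3, 223.2], 0.27)]
rack_foot [([281.3, 190.6], 0.94)]
flowerpot_mid [([224.9, 269.3], 0.84)]
screwdriver_grip [([179.6, 224.8], 0.84), ([280.9, 189.9], 0.64)]
bit_tray_mid [([248.3, 336.8], 0.78)]
top [[561.2490522695546, 0.0, 303.26891955299567], [0.0, 561.2490522695546, 226.34928669907038], [0.0, 0.0, 1.0]] [0.458 0.07  1.302] [[-0.012, -1.0, -0.019], [-0.998, 0.013, -0.062], [0.062, 0.018, -0.998]]
planter0_mid [([165.9, 232.4], 0.91)]
rail_top [([235.6, 265.1], 0.79)]
bar_pivot [([462.1, 241.6], 0.9)]
rack_foot [([450.9, 244.2], 0.66), ([303.3, 236.8], 0.2)]
flowerpot_mid [([330.7, 135.7], 0.7)]
screwdriver_grip [([432.9, 126.4], 0.69)]
bit_tray_mid [([265.4, 133.5], 0.77)]
0.8
```

View pics/scene0.png

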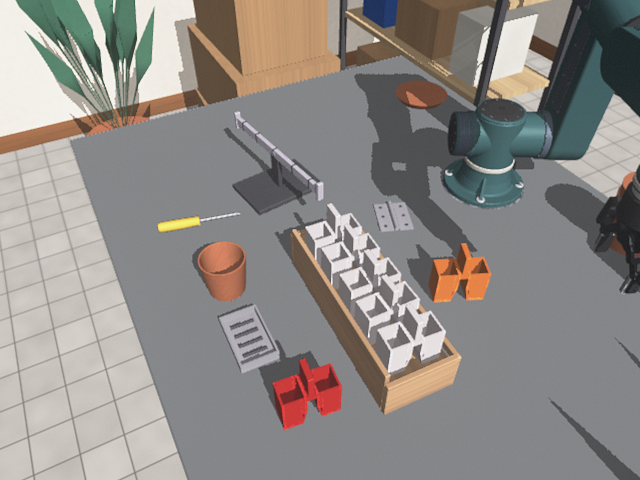

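View pics/top0.png

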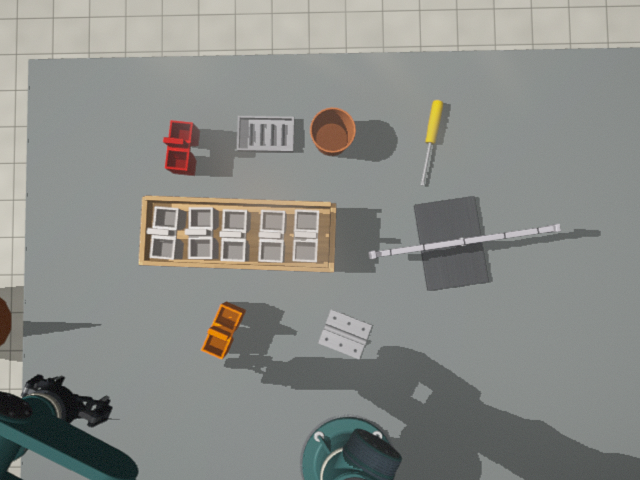

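The top view shows five white planters on the shelf, at columns 165, 200, 233, 272 and 306, row about 235. The bar runs from (375,255) to (555,228) with its pivot at about (462,241). The red and orange look-alikes stand off the shelf. Next I fit poses from the masks.

```bash
cat > h.py <<'E'
from bench import r
import cv2,numpy as np
from scipy.optimize import minimize
K={c:r.get_calibration(c) for c in("scene","top")}
def proj(c,P):
    k=K[c]; return cv2.projectPoints(np.array(P,float).reshape(-1,3),np.array(k["rvec"]),np.array(k["tvec"]),np.array(k["camera_matrix"]),None)[0][:,0]
def unproj(c,uv,z):
    k=K[c];R=cv2.Rodrigues(np.array(k["rvec"]))[0];C=-R.T@np.array(k["tvec"]).ravel()
    d=R.T@np.linalg.inv(k["camera_matrix"])@np.array([*uv,1.]); return C+d*(z-C[2])/d[2]
def box(hx,hy,z0,z1): return np.array([[a,b,c] for a in(-hx,hx) for b in(-hy,hy) for c in(z0,z1)])
BODY=[box(.054,.025,0,.08),box(.006,.022,.08,.128)]
def sil(p,z,S=8):
    c,s=np.cos(p[2]),np.sin(p[2]); R=np.array([[c,-s,0],[s,c,0],[0,0,1]])
    im=np.zeros((480,640),np.uint8)
    for B in BODY:
        q=proj("top",B@R.T+[p[0],p[1],z]); cv2.fillConvexPoly(im,cv2.convexHull(np.round(q*8).astype(np.int32)),1,shift=3)
    return im.astype(bool)
def fit(mask,p0,z):
    from scipy.ndimage import gaussian_filter as g
    m=g(mask.astype(float),1)
    f=lambda p:np.abs(g(sil(p,z).astype(float),1)-m).sum()
    o=minimize(f,p0,method="Nelder-Mead",options=dict(initial_simplex=np.array(p0)+np.array([[0,0,0],[.008,0,0],[0,.008,0],[0,0,.1]]),xatol=1e-4))
    return o.x,o.fun/mask.sum()
def planters(z=.05,white=None):
    """poses of white planters standing on the shelf, from the top camera; every label asked, duplicates merged"""
    im=r.get_image("top"); out=[]
    for n in range(5):
        for d in r.masks_of("top",f"planter{n}_mid"):
            m=d["mask"]
            if d["score"]<.4 or m.sum()<300: continue
            col=im[m].astype(int)
            if (col.max(1)-col.min(1)).mean()>60: continue   # red / orange
            ys,xs=np.nonzero(m); w=unproj("top",((xs.min()+xs.max())/2,(ys.min()+ys.max())/2),z+.09)
            if any(np.hypot(*(w[:2]-o[:2]))<.03 for o in out): continue
            if w[1]<-.06: continue
            p,e=fit(m,[w[0],w[1],0],z); out.append((*p,e))
    return sorted(out,key=lambda o:-o[1])
E
python3 - <<'E'
from h import *
for p in planters(): print(np.round(p,4))
for n in range(5):print(n,[(np.round(d["position"]).tolist(),round(d["score"],2)) for d in r.pinpoint("top",f"planter{n}_mid")])
best=[d for d in r.masks_of("top","bar")]
for d in best[:2]:
    m=d["mask"];ys,xs=np.nonzero(m);print(d["score"],m.sum(),xs.min(),xs.max())
m=best[0]["mask"];ys,xs=np.nonzero(m)
W=np.array([unproj("top",(x,y),.118)[:2] for x,y in zip(xs,ys)])
l=cv2.fitLine(W.astype(np.float32),cv2.DIST_HUBER,0,.001,.001).ravel();print("bar",l,W[:,1].min(),W[:,1].max())
e=[W[W[:,1]<W[:,1].min()+.004].mean(0),W[W[:,1]>W[:,1].max()-.004].mean(0)];print(e,np.mean(e,0))
print("piv top",unproj("top",r.pinpoint("top","bar_pivot")[0]["position"],.112))
r.get_image("scene");print("piv scene",unproj("scene",r.pinpoint("scene","bar_pivot")[0]["position"],.112))
print("rail",unproj("top",r.pinpoint("top","rail_top")[0]["position"],.09),r.read_time())
E
```

```text
[ 0.5221  0.3834 -0.0972  0.084 ]
[ 0.5209  0.3064 -0.0022  0.0747]
[ 0.5155  0.2357 -0.0128  0.1109]
[ 0.5144  0.1574 -0.0472  0.0904]
[ 0.5125  0.0862 -0.0733  0.0713]
0 [([167.0, 232.0], 0.63)]
1 [([304.0, 236.0], 0.66)]
2 []
3 [([221.0, 334.0], 0.81), ([273.0, 234.0], 0.75)]
4 [([181.0, 148.0], 0.73), ([202.0, 233.0], 0.72)]
0.59 1245 368 560
bar [ 0.13433369 -0.99093616  0.496352   -0.24653555] -0.4469331698348804 -0.044497007511347816
[array([ 0.52341752, -0.44474967]), array([ 0.47069264, -0.04627832])] [ 0.49705508 -0.245514  ]
piv top [ 0.49657791 -0.23968391  0.112     ]
piv scene [ 0.50019764 -0.24839645  0.112     ]
rail [0.44656554 0.23266584 0.09      ] 1.6
```

```bash
cat >> h.py <<'E'
PIV=np.array([.497,-.246]); BY=.1347; U=np.array([-np.sin(BY),np.cos(BY)])
TR=.36
def ori(a):
    c,s=np.cos(a),np.sin(a); return np.array([[-s,c,0],[c,s,0],[0,0,-1.]])
def go(xy,z,a):
    best=[]
    for b in(a,a+np.pi):
        q=r.ik(np.array([*xy,z]),ori(b))
        if q is not None: best.append((abs(q[5]-r.read_joint_positions()[5]),b))
    b=min(best)[1]; r.goto(np.array([*xy,z]),ori(b))
def state(t): print(t,"t",round(r.read_time(),1),"w",round(r.read_width(),4),"F",np.round(r.read_force(),1),"z",np.round(r.read_eef_pos(),4),"ff",np.round(r.read_finger_force(),1))
def pick(p,z=.162):
    go(p[:2],.25,p[2]); r.move_gripper(.06)
    f=r.move_linear([p[0],p[1],z],velocity=.12,f_stop=8); state(f"down {f}")
    r.move_gripper(0,strength=80); state("gripped")
    r.move_linear([p[0],p[1],TR],velocity=.15); state("lifted")
def above(s):
    go(PIV+s*U,TR,BY); state("above")
def snap(c,n,crop=None):
    im=r.get_image(c)
    if crop: a,b,e,d=crop; im=cv2.resize(im[b:d,a:e],None,fx=2,fy=2,interpolation=cv2.INTER_CUBIC)
    cv2.imwrite(f"pics/{n}.png",im[:,:,::-1])
def lower(s,tilt=0,z=.167):
    """tilt: expected bar tilt now (+: left down)"""
    xy=PIV+s*U; rise=max(0,-tilt*s)
    f=r.move_linear([*xy,z+.006+rise],velocity=.06,f_stop=2.0); state(f"near {f}")
    if f: return False
    r.move_linear([*xy,z],velocity=.03); state("seated"); return True
def release():
    x=r.read_eef_pos(); r.move_gripper(.05); r.move_linear([x[0],x[1],TR],velocity=.15); state("up")
E
python3 - <<'E'
from h import *
for s in(-.155,0,.155):
  for z in(.36,.167): print(s,z,[r.ik(np.array([*(PIV+s*U),z]),ori(b)) is not None for b in(BY,BY+np.pi)])
P=planters();print(np.round(P,3))
pick(P[-1]); above(0); snap("scene","a1",(150,60,470,300)); snap("top","a2",(300,120,620,360))
E
```

```text
-0.155 0.36 [True, True]
-0.155 0.167 [True, True]
0 0.36 [True, True]
0 0.167 [True, True]
0.155 0.36 [True, False]
0.155 0.167 [True, False]
[[ 0.521  0.306 -0.004  0.103]
 [ 0.514  0.238 -0.028  0.071]
 [ 0.513  0.157 -0.024  0.053]
 [ 0.512  0.086 -0.054  0.059]]
down False t 5.0 w 0.0598 F [-0.2 -0.9  0.1] z [0.5121 0.0862 0.163 ] ff 0.0
gripped t 5.5 w 0.011 F [-0.8 -0.2  2.4] z [0.5116 0.0863 0.1626] ff 77.8
lifted t 7.0 w 0.0112 F [ 0.1  0.3 -2.8] z [0.5113 0.0862 0.3587] ff 77.8
above t 8.2 w 0.0113 F [-1.2  0.3 -1.2] z [ 0.4973 -0.2451  0.3599] ff 77.7
```

View pics/a1.png

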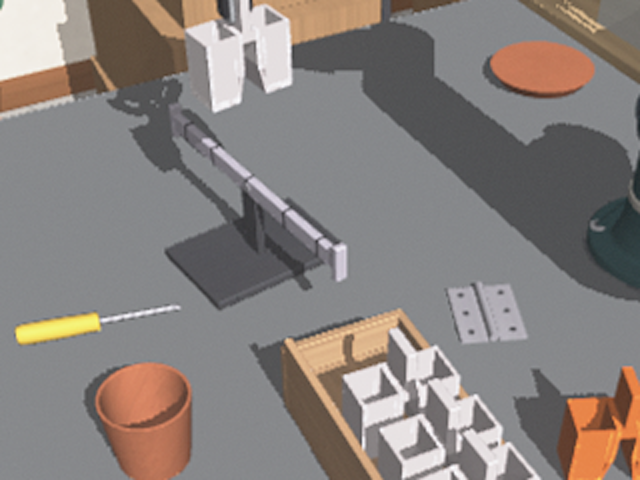

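The planter is held upright, at about (235,60) in the crop. The bar is level beneath it, so I lower it onto the middle.

Run:
```python
from h import *
if lower(0):
    snap("scene","b1",(150,60,470,300)); release()
    above(0.04);
```

```text
near False t 11.6 w 0.0113 F [ 0.5  0.5 -2. ] z [ 0.4971 -0.246   0.1732] ff 77.7
seated t 11.9 w 0.0111 F [-0.5  0.1 -2.5] z [ 0.4968 -0.2459  0.1666] ff 77.8
up t 13.9 w 0.0501 F [-0.4 -0.6 -0.8] z [ 0.4966 -0.2458  0.3587] ff 0.0
above t 14.2 w 0.0499 F [ 0.1 -0.9  0.7] z [ 0.4914 -0.2052  0.3596] ff 0.0
```

Run:
```python
from h import *
r.goto([.4,.1,.36],ori(0))
snap("scene","c1",(150,60,470,300))
P=planters();print(np.round(P,3))
for d in r.masks_of("top","planter0_mid")+r.masks_of("top","planter1_mid")+r.masks_of("top","planter2_mid"):
    w=unproj("top",d["position"],.14)
    if w[1]<-.05: p,e=fit(d["mask"],[w[0],w[1],BY],.054);print("hung",p.round(4),e)
P=[p for p in P if p[1]>0]
pick(P[-1]); above(.085)
snap("scene","c2",(150,60,470,300))
```

```text
[[ 0.522  0.383 -0.102  0.091]
 [ 0.519  0.308 -0.006  0.151]
 [ 0.513  0.236 -0.045  0.057]
 [ 0.511  0.159 -0.027  0.067]]
hung [ 0.4976 -0.2464  0.1209] 0.08030480656506447
down False t 17.7 w 0.0599 F [0.3 0.4 1.1] z [0.5113 0.1596 0.1629] ff 0.0
gripped t 18.2 w 0.011 F [0.3 0.3 2.6] z [0.5111 0.1595 0.1627] ff 77.8
lifted t 19.7 w 0.0114 F [ 0.6  0.4 -1.9] z [0.5105 0.1594 0.3587] ff 77.7
above t 20.9 w 0.0111 F [-0.5  0.1 -1.3] z [ 0.4858 -0.161   0.3599] ff 77.7
```

View pics/c2.png

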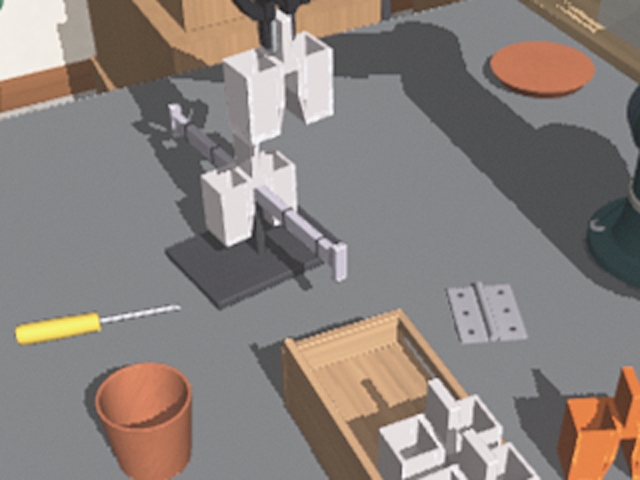

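The first planter hangs astride in the middle, at about (250,200), and the second is above its place. I go on with +85 and then fetch the planter for -85.

Run:
```python
from h import *
if lower(.085):
    release()
    r.goto([.4,.1,.36],ori(0))
    P=[p for p in planters() if p[1]>0];print(np.round(P,3))
    pick(P[-1]); above(-.085)
snap("scene","d1",(150,60,470,300))
```

```text
near False t 24.2 w 0.0113 F [-0.8  0.4 -1.5] z [ 0.4857 -0.1618  0.1732] ff 77.7
seated t 24.6 w 0.0112 F [-1.  -0.1 -2.2] z [ 0.4853 -0.1617  0.1666] ff 77.8
up t 26.5 w 0.0501 F [0.4 0.6 0. ] z [ 0.4851 -0.1616  0.3588] ff 0.0
[[ 0.522  0.384 -0.084  0.087]
 [ 0.521  0.306 -0.004  0.105]
 [ 0.516  0.238 -0.032  0.101]]
down False t 29.8 w 0.0599 F [-0.6 -0.1  0.1] z [0.5164 0.2381 0.163 ] ff 0.0
gripped t 30.3 w 0.0111 F [-1.1  0.1  0. ] z [0.5159 0.2379 0.1622] ff 78.5
lifted t 31.8 w 0.0116 F [ 0.1  0.3 -2.2] z [0.5157 0.2378 0.3586] ff 78.0
above t 33.8 w 0.011 F [ 0.2 -0.7 -2.4] z [ 0.509  -0.3293  0.3601] ff 78.1
```

View pics/d1.png

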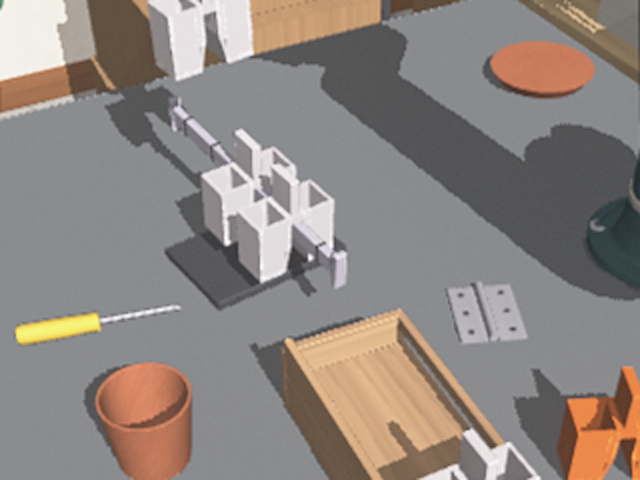

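Two planters hang properly and the bar tilts slightly. The third is above the right inner mark.

Run:
```python
from h import *
if lower(-.085,tilt=.064):
    release()
    r.goto([.4,.1,.36],ori(0))
    P=[p for p in planters() if p[1]>0];print(np.round(P,3))
    pick(P[-1]); above(.152)
snap("scene","e1",(150,60,470,300))
```

```text
near False t 37.1 w 0.0113 F [-0.5  0.4 -2.4] z [ 0.5085 -0.3303  0.1787] ff 78.1
seated t 37.6 w 0.0111 F [ 0.4 -1.3 -0.6] z [ 0.5083 -0.3302  0.1668] ff 78.5
up t 39.5 w 0.0501 F [ 0.5  0.3 -0.8] z [ 0.5082 -0.3301  0.3587] ff 0.0
[[ 0.522  0.384 -0.1    0.086]
 [ 0.521  0.309 -0.004  0.092]]
down False t 43.6 w 0.0599 F [-0.4 -0.6  0.9] z [0.5215 0.3089 0.163 ] ff 0.0
gripped t 44.1 w 0.0109 F [-1.5  0.4  1.7] z [0.5211 0.3087 0.1625] ff 78.1
lifted t 45.6 w 0.0107 F [-0.2 -0.3 -3. ] z [0.5208 0.3085 0.3586] ff 77.7
above t 47.1 w 0.0114 F [ 0.7 -0.  -1.8] z [ 0.4769 -0.0947  0.36  ] ff 77.7
```

View pics/e1.png

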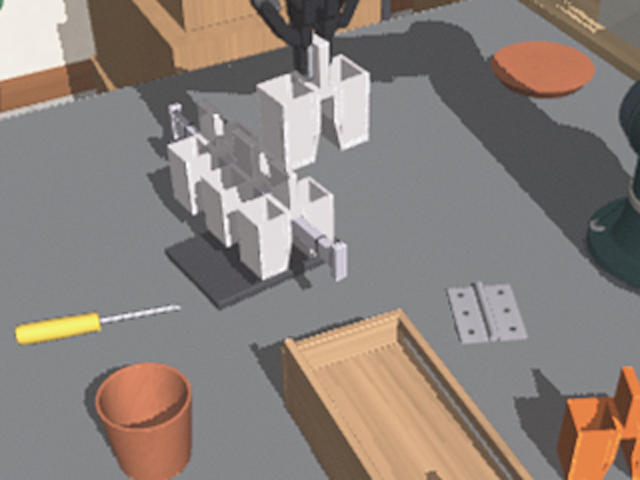

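Three planters hang level and the fourth is held upright above the left outer mark.

Run:
```python
from h import *
if lower(.152):
    release()
    r.goto([.4,.1,.36],ori(0))
    P=[p for p in planters() if p[1]>0];print(np.round(P,3))
    pick(P[-1]); above(-.152)
snap("scene","f1",(150,60,470,300))
```

```text
near False t 50.4 w 0.011 F [-0.5 -0.5 -2. ] z [ 0.4767 -0.0954  0.1732] ff 77.7
seated t 50.7 w 0.0113 F [-0.1  0.2 -1.3] z [ 0.4763 -0.0953  0.1666] ff 77.9
up t 52.6 w 0.05 F [-0.6  0.6  0.5] z [ 0.4761 -0.0952  0.3588] ff 0.0
[[ 0.522  0.383 -0.119  0.139]]
down False t 56.2 w 0.06 F [-0.2  0.6  0.7] z [0.5225 0.3828 0.1631] ff 0.0
gripped t 56.7 w 0.0111 F [-0.3 -0.   1.7] z [0.5222 0.3827 0.1626] ff 77.7
lifted t 58.1 w 0.0108 F [-0.   0.6 -2.6] z [0.5219 0.3824 0.3585] ff 77.6
above t 60.9 w 0.0113 F [-0.1  0.6 -2.4] z [ 0.518  -0.3958  0.3601] ff 77.5
```

View pics/f1.png

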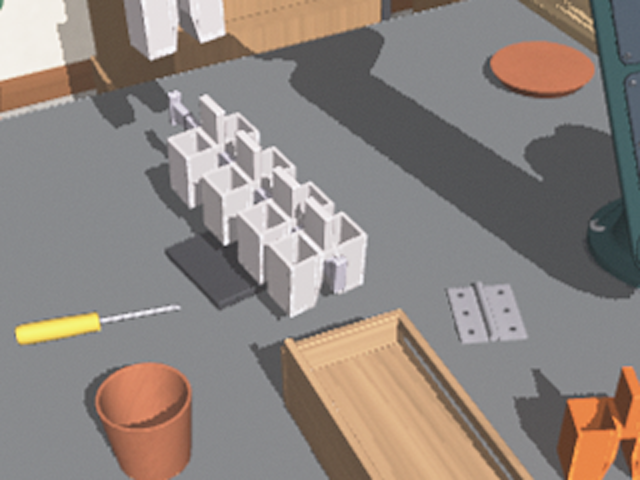

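Four planters hang and the bar tilts about 0.11 to the left, as expected. I place the last one at -0.148, which leaves room to the tilted neighbour and to the end stop.

Run:
```python
from h import *
above(-.148)
if lower(-.148,tilt=.115):
    release()
    r.goto([.35,.15,.36],ori(0)); r.sleep(1)
snap("scene","g1",(150,60,470,300)); snap("top","g2",(300,120,620,360))
```

```text
above t 61.2 w 0.0109 F [ 0.2  0.9 -2.2] z [ 0.5172 -0.392   0.3602] ff 77.5
near False t 64.2 w 0.0114 F [-0.7 -1.3 -2.2] z [ 0.517  -0.3927  0.1903] ff 77.5
seated t 65.1 w 0.011 F [-1.  -0.2 -0.4] z [ 0.5167 -0.3924  0.1668] ff 78.1
up t 67.0 w 0.0502 F [-1.  -0.5 -0.2] z [ 0.5166 -0.3923  0.3587] ff 0.0
```

View pics/g1.png

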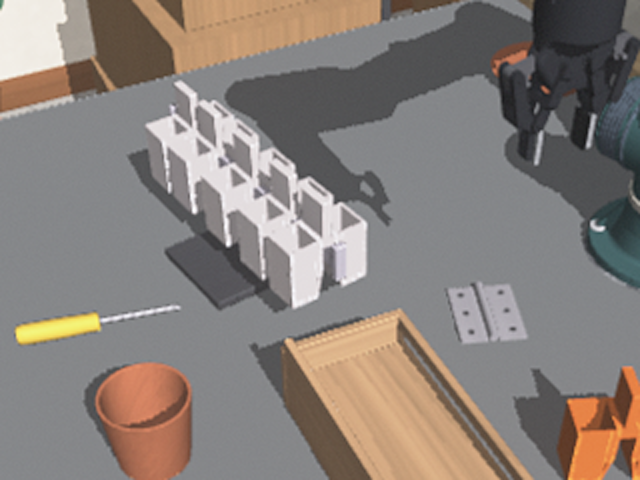

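View pics/g2.png

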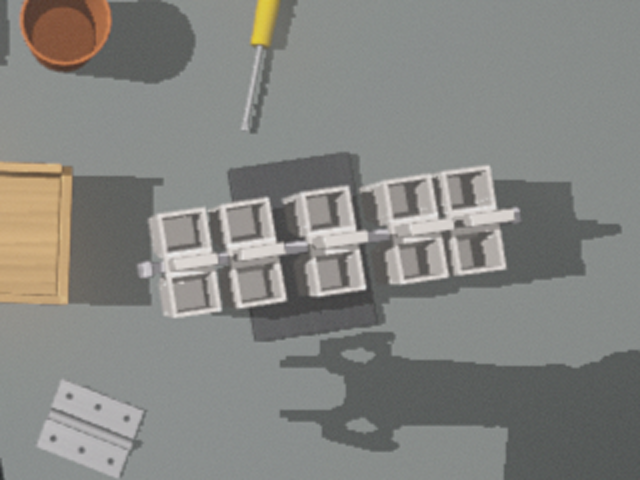

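Five planters hang and the bar looks level. One overlay of the predicted plate tops and end stops will check seating, level and the right-hand stop.

Run:
```python
from h import *
V=np.array([np.cos(BY),np.sin(BY)])
o=[]
for c,(a,b) in(("scene",(210,90)),("top",(360,170))):
    w,h=(140,140) if c=="scene" else (210,140)
    im=r.get_image(c)[b:b+h,a:a+w]; F=3.8 if c=="top" else 4
    im=cv2.resize(im,None,fx=F,fy=F,interpolation=cv2.INTER_CUBIC)
    for s in(-.148,-.085,0,.085,.152):
        q=[[*(PIV+(s+i)*U+j*V),.182] for i,j in((-.022,-.006),(.022,-.006),(.022,.006),(-.022,.006))]
        cv2.polylines(im,[np.int32(((proj(c,q)-[a,b]+.5)*F))],True,(255,0,0),1)
    for s in(-.187,.187):
        cv2.circle(im,tuple(int(v) for v in (proj(c,[*(PIV+s*U),.136])[0]-[a,b]+.5)*F),4,(0,0,255),1)
    cv2.imwrite(f"pics/h_{c}.png",im[:,:,::-1])
print(r.read_time())
```

```text
70.2083
```

View pics/h_scene.png

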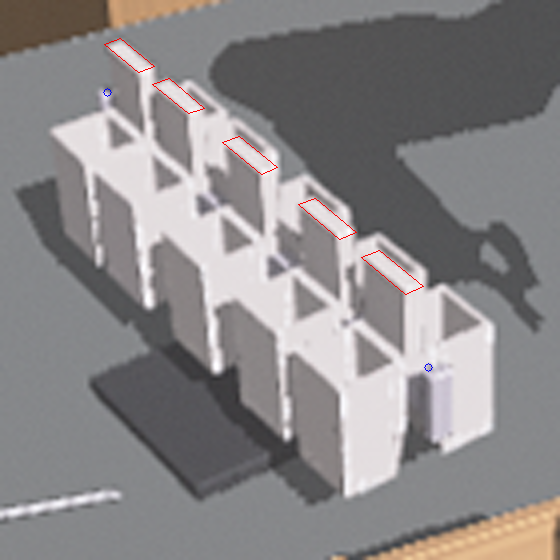

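View pics/h_top.png

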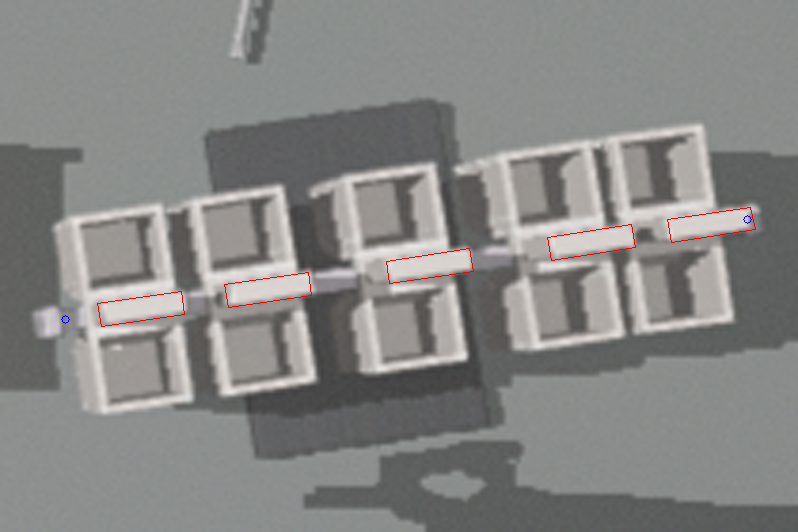

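Run:
```python
from h import *
print(r.finish_job())
```

```text
the job is handed in; nothing more can be done
None
```

I hung all five planters on the bar (middle, both inner marks, both outer marks) and handed the job in at about 70 s; the last pictures show the bar level and every planter seated, but no verdict came back.

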